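# Build up the drip-coffee set on its saucer

## Robot

A 7-joint arm with a two-finger parallel gripper is mounted at the origin on a cart in front of the work surface, level with it; the furniture and walls round the work are solid. World frame = base frame: x ahead of the robot, y to its left, z up, the work surface at z = 0. Lengths are in mm, angles in degrees, forces in N, time in s.
With the tool pointing down it reaches from about 350 to 900 mm from the base axis. Payload 7.2 kg.
Tool frame: the origin (TCP) lies midway between the tips of the shut fingers; the grasp point (between the pads) lies 19 mm behind it; z points along the fingers, y is the line along which they close (so a half turn about z gives the same grasp; the last joint's range is limited). The gripper opens to 85 mm and grips with 20 to 120 N. Pads are 22 mm wide; open, the fingers measure 114 mm over their backs; the gripper's body (76 mm by 85 mm) begins 54 mm behind the grasp point. The pads swing forward as they close: fully open they stand 13 mm farther back than shut.
Start: joints at [-3.908, 23.554, -0.728, 91.456, 0.321, 64.991, -4.71], TCP at [625.003, -0.011, 231.297] pointing down, gripper open.
Joint ranges: [-169.25, 169.25], [-16.82, 113.86], [-84.01, 82.57], [7.8, 145.47], [-59.2, 239.2], [7.22, 106.19], [-163.78, 163.78]. Speed limits (degrees/s): [136.94, 136.94, 172.46, 172.46, 180, 180, 180].

## Interface

Orientations are given as [roll, pitch, yaw] about the fixed x, y, z axes, in that order (R = Rz(yaw) Ry(pitch) Rx(roll)).
In Python, from bench import arm, get_image, camera_info gives the robot as it stands. Calls block until the motion is done:
- arm.goto(position, orientation): joint-space move of the TCP to a pose.
- arm.servo_line(position, rot=None, max_speed=150, guard=None): straight line of the TCP; rot=None keeps the orientation; max_speed is the mean speed in mm/s. With guard (N) it stops when the force on the tool has changed by that much, and returns True; else False.
- arm.move_joints(angles): joint-space move.
- arm.command_gripper(opening): opening from 0.0 (shut) to 1.0 (fully open); the grip force is fixed at half the most; returns when the fingers have stopped.
- arm.sleep(seconds).
- arm.solve_ik(position, orientation): joint angles nearest the present ones, or None.
- get_image(name): name is "scene" or "side" or "wrist"; returns (picture, depth): 480x640x3 uint8, red, green, blue; 480x640 float32, mm along the optical axis (not along the pixel's ray), 0 where there is no reading.
- camera_info(name): a dict with "camera_matrix" (3x3 intrinsics, pixels), "R" (3x3) and "t" (3): a world point X has camera coordinates R X + t. Camera axes: x right, y down, z forward; pixel columns grow to the right and rows downward; lengths in mm; the calibration is good to about 2 mm. A picture is of the moment at which its call begins: read the wrist's pose just before it. camera_info takes no time and is no camera call; for the wrist camera it gives the pose at the moment of the call.
A pose or a line that the arm cannot do raises arm.IKError and nothing moves.
- arm.hand_in(): hands the job in; it is judged then, once.
Readings, each from a call of its own:
- arm.current_t(): time.
- arm.current_joints(): joint angles.
- arm.current_qvel(): joint speeds.
- arm.current_joint_torque(): joint torques, N m.
- arm.current_eef_pos(): TCP position.
- arm.current_tool_rot(): TCP orientation.
- arm.current_wrist_force(): force on the tool from outside, world axes, zero at the start.
- arm.current_ft_torque(): the same for the moment, N m.
- arm.current_grip_width(): opening from 0.0 (shut) to 1.0 (fully open).
- arm.current_gripper_force(): force on a finger pad.
Only numpy, scipy, OpenCV 4.12 (cv2) and the standard library are available. Lean on these libraries where they do the work, as an engineer would, in place of code of your own. Each camera call takes 0.05 s, during which the arm holds its last target. There are 200 camera calls.

## Task

Lay out the one-cup drip-coffee set for the morning, built up from the bottom, one piece at a time, each set down gently, let go and left standing straight: the small low white cup (not the tall mug) in the middle of the saucer, the metal filter seated on the cup with its brim flat on the rim, the perforated press down flat on the floor of the filter, and last the domed lid fully home over the filter. Leave the saucer where it stands, and do not disturb the tall mug or the kettle.

Things in the scene. Friction and masses are not known exactly. Their poses are not given: they have to be found in the camera images.
- saucer: White saucer, loose, 280 g, 132 mm across and 16 mm high, round. Origin: centre of its underside, z up. Its flat floor (radius about 38 mm) lies 5 mm above the origin.
- cup: Small low white cup with a handle, 67 mm high, 170 g. Origin on the underside level, z up. The round body stands about the axis x = 0, y = +10 mm of this frame; the handle sticks out to -y, 30 to 50 mm from that axis. Body 50 mm across at the foot, widening to 60 mm at the rim; take it across the body along its x axis, clear of the handle. Inside of the mouth about 53 mm across.
- cup_mouth (a point): Centre of the cup's mouth, on the axis of its round body, level with the rim (67 mm above the cup's underside). Axes as the cup's.
- filter: Round metal drip filter, upright, 57 mm high, 140 g. Origin: centre of underside, z up. Collar 45 mm wide, z 0 to 8 mm, drops inside the cup's mouth; brim 89 mm wide, z 8 to 11 mm, rests on the cup's rim; open chamber above it to z 57 mm, 64 mm wide outside (68 at the rolled rim: grip it here, above the brim), 59 inside, floor at z 14 mm. Seated, its origin is 9 mm below the cup_mouth point.
- press: Metal perforated disc 52 mm across and 4 mm thick with a thin upright stem and a slim black grip on top; 61 mm high, 45 g, standing on its disc. Origin: centre of the disc's underside, z up. The grip is 12.4 mm across, from z = 40 to 61 mm. Seated in the filter, its origin is 14 mm above the filter's origin and its grip stands out 18 mm above the chamber's rim.
- lid: Domed metal lid with black knob, 78 mm wide, 60 mm high, 70 g, standing on its skirt. Origin: centre of the lower edge, z up. Knob 20 mm wide at z 51 mm, 11 mm at z 41; dome top z 37 mm (z 32 at 25 mm from the axis). Skirt, 72 mm inside, goes round the filter's chamber; a shoulder inside, at z 8 mm, rests on the chamber's rim: seated, its origin is 49 mm above the filter's.
- tall_mug: Bystander: tall white mug with a handle, 93 mm high, 70 mm across. Origin about 13 mm off the axis of its body, underside. Not to be moved.
- kettle: Bystander: white electric kettle with black handle and base, 172 mm high, about 140 mm across with a spout and handle along y (231 mm over all). Origin centre of its underside. Not to be moved.
Things that resemble listed ones, but are neither listed nor needed, are in the scene too. What is shaped like the filter but purple is not meant.

How it is judged (in metres and radians):
On the way, in this order (a step that is already met when the one before it is completed fails the run):
1. the cup stands upright in the middle of the saucer, let go (horizontal distance between cup_mouth and saucer below 0.012 m and z of cup_mouth in the frame of saucer between 0.069 and 0.0755 m and angle between cup's own z axis and vertical below 0.07 rad and contact force between the fingers and cup below 0.2 N), for 0.2 s.
2. the filter is seated on that cup, let go (horizontal distance between cup_mouth and saucer below 0.012 m and z of cup_mouth in the frame of saucer between 0.069 and 0.0755 m and angle between each of cup, filter's own z axis and vertical below 0.07 rad and horizontal distance between filter and cup_mouth below 0.008 m and z of filter in the frame of cup_mouth between -0.0125 and -0.0055 m and contact force between the fingers and filter below 0.2 N), for 0.2 s.
3. the press lies flat on the filter's floor, let go (horizontal distance between cup_mouth and saucer below 0.012 m and z of cup_mouth in the frame of saucer between 0.069 and 0.0755 m and angle between each of cup, filter, press's own z axis and vertical below 0.07 rad and horizontal distance between filter and cup_mouth below 0.008 m and z of filter in the frame of cup_mouth between -0.0125 and -0.0055 m and horizontal distance between press and filter below 0.008 m and z of press in the frame of filter between 0.011 and 0.0175 m and contact force between the fingers and press below 0.2 N), for 0.2 s.
4. the lid is home on the filter, let go (horizontal distance between cup_mouth and saucer below 0.012 m and z of cup_mouth in the frame of saucer between 0.069 and 0.0755 m and angle between each of cup, filter, press, lid's own z axis and vertical below 0.07 rad and horizontal distance between filter and cup_mouth below 0.008 m and z of filter in the frame of cup_mouth between -0.0125 and -0.0055 m and horizontal distance between each of press, lid and filter below 0.008 m and z of press in the frame of filter between 0.011 and 0.0175 m and z of lid in the frame of filter between 0.046 and 0.0525 m and contact force between the fingers and lid below 0.2 N), for 0.2 s.
At the end, for the whole second after the job is handed in: All released and at rest in one upright stack (tilt under 0.07 rad): cup on the saucer's floor within 12 mm of its centre; filter seated on the cup's rim, press on the filter's floor, lid home on the filter's rim, each within 3 mm of its seated height and 8 mm of centred (horizontal distance between cup_mouth and saucer below 0.012 m and z of cup_mouth in the frame of saucer between 0.069 and 0.0755 m and angle between each of cup, filter, press, lid's own z axis and vertical below 0.07 rad and horizontal distance between filter and cup_mouth below 0.008 m and z of filter in the frame of cup_mouth between -0.0125 and -0.0055 m and horizontal distance between each of press, lid and filter below 0.008 m and z of press in the frame of filter between 0.011 and 0.0175 m and z of lid in the frame of filter between 0.046 and 0.0525 m and linear speed of each of saucer, cup, filter, press, lid below 0.02 m/s); the robot touches nothing.
It fails at once if the tall mug or the kettle is disturbed (moved over 30 mm) (distance of any of tall_mug, kettle from where it was at the start of the episode above 0.03 m).
It fails at once if the saucer is shifted over 30 mm (distance of saucer from where it was at the start of the episode above 0.03 m).
It fails at once if a piece is dropped onto its place rather than set down (faster than 0.45 m/s within 30 mm above its seat) ((linear speed of cup above 0.45 m/s and horizontal distance between cup_mouth and saucer below 0.02 m and z of cup_mouth in the frame of saucer below 0.102 m) or (linear speed of filter above 0.45 m/s and horizontal distance between filter and cup_mouth below 0.02 m and z of filter in the frame of cup_mouth below 0.021 m) or (linear speed of press above 0.45 m/s and horizontal distance between press and filter below 0.02 m and z of press in the frame of filter below 0.044 m) or (linear speed of lid above 0.45 m/s and horizontal distance between lid and filter below 0.02 m and z of lid in the frame of filter below 0.079 m)).
It also fails if it takes over 112 s, if anything falls off the work surface, if the arm or the gripper's body presses on something with over 40 N, if the wrist force passes 120 N, or if a joint passes its speed limit or range.

## Working session

There is one attempt and no reset: what is moved stays moved. The work goes in short steps, each a Python script; the robot and the scene stay as the last script left them, time stands still between calls to the robot, and variables do not carry over. Pictures are saved under pics/ and viewed, at most 14 in all, crops included, and the job is handed in when it is done.

```bash
mkdir -p pics; ls; python3 - <<'E'
from bench import arm,get_image,camera_info
import cv2,numpy as np
for n in ["scene","side","wrist"]:
    im,d=get_image(n); cv2.imwrite(f"pics/{n}0.png",im[...,::-1]); np.save(f"pics/{n}0.npy",d)
    c=camera_info(n); print(n,np.round(c["camera_matrix"],1).tolist(),(-np.array(c["R"]).T@np.array(c["t"])).round(), np.round(c["R"],2).tolist())
print(arm.current_t())
E
```

```text
pics
scene [[435.4, 0.0, 319.7], [0.0, 435.4, 238.9], [0.0, 0.0, 1.0]] [ 37. 479. 517.] [[-0.63, -0.78, -0.0], [-0.4, 0.33, -0.86], [0.67, -0.54, -0.52]]
side [[441.4, 0.0, 327.3], [0.0, 441.4, 241.4], [0.0, 0.0, 1.0]] [157. 820. 540.] [[-0.86, -0.51, 0.0], [-0.22, 0.38, -0.9], [0.46, -0.77, -0.44]]
wrist [[332.5, 0.0, 316.3], [0.0, 332.5, 240.2], [0.0, 0.0, 1.0]] [623.  82. 373.] [[1.0, 0.0, -0.0], [0.0, -0.95, 0.32], [-0.0, -0.32, -0.95]]
0.15
```

View pics/scene0.png

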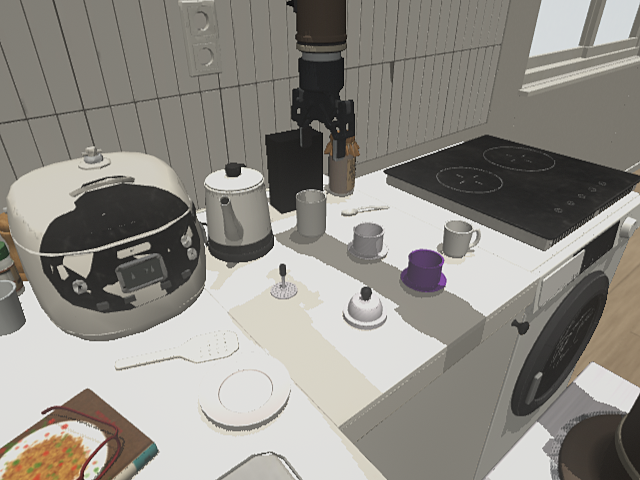

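View pics/side0.png

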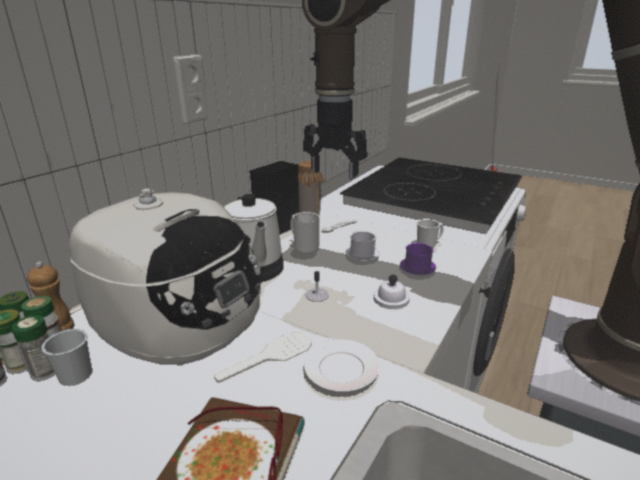

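Candidates for the cup are (460,238), the tall mug at (311,213) and the tumbler at (8,305). Candidates for the filter are grey (368,240) and purple (425,270). Only one of each of the others shows: press (284,285), lid (365,307), saucer (245,398). I choose cup (460,238) and grey filter (368,240), and check them in a close crop while measuring.

```bash
cat > h.py <<'E'
from bench import arm,get_image,camera_info
import cv2,numpy as np
def cloud(d,c):
    K=np.array(c["camera_matrix"]);R=np.array(c["R"]);t=np.array(c["t"])
    v,u=np.mgrid[:480,:640]
    P=np.stack([(u-K[0,2])/K[0,0]*d,(v-K[1,2])/K[1,1]*d,d],-1)
    W=(P-t)@R; W[d<=0]=np.nan
    return W
def circ(p):  # algebraic circle fit
    A=np.c_[2*p,np.ones(len(p))]; s=np.linalg.lstsq(A,(p**2).sum(1),rcond=None)[0]
    return s[:2],np.sqrt(s[2]+s[:2]@s[:2])
E
python3 - <<'E'
from h import *
for n in ["scene","side"]:
    W=cloud(np.load(f"pics/{n}0.npy"),camera_info(n))
    px={"scene":{"cup":(460,238),"filt":(368,240),"press":(284,285),"lid":(365,307),"sauc":(245,398),"mug":(311,213),"purp":(425,270),"ket":(240,215)},
        "side":{"cup":(429,233),"filt":(362,246),"press":(317,294),"lid":(392,292),"sauc":(341,367),"mug":(306,233),"purp":(419,260),"ket":(250,240)}}[n]
    for k,(u,v) in px.items():
        a=W[max(0,v-45):v+45,u-45:u+45].reshape(-1,3); c=W[v,u]
        m=(a[:,2]>6)&(np.hypot(*(a-c)[:,:2].T)<(80 if k in("sauc",) else 65)); q=a[m]
        if len(q): print(n,k,c.round(),"n",m.sum(),"min",q.min(0).round(),"max",q.max(0).round())
im=cv2.imread("pics/scene0.png")[150:340,230:500]
cv2.imwrite("pics/crop1.png",cv2.resize(im,None,fx=2.9,fy=2.9,interpolation=cv2.INTER_CUBIC))
E
```

```text
scene cup [ 455. -232.   52.] n 1041 min [ 442. -288.    6.] max [ 504. -219.   70.]
scene filt [577. -87.  47.] n 1167 min [ 553. -150.    7.] max [640. -64.  60.]
scene press [597. 114.  15.] n 149 min [579.  95.   6.] max [621. 134.  62.]
scene lid [435.  59.  36.] n 1252 min [411.   5.   6.] max [489.  82.  62.]
scene sauc [427. 302.   4.] n 3901 min [372. 229.   6.] max [502. 360.  19.]
scene mug [720. -48.  65.] n 1221 min [ 708. -103.    7.] max [781. -31.  96.]
scene purp [430. -90.  49.] n 1520 min [ 404. -154.    8.] max [493. -68.  60.]
scene ket [738. 117. 108.] n 4604 min [698.  52.   6.] max [802. 171. 187.]
side cup [ 464. -229.   48.] n 574 min [ 442. -288.    6.] max [ 505. -218.   67.]
side filt [587. -80.  43.] n 769 min [ 553. -141.    8.] max [641. -62.  58.]
side press [597. 118.   6.] n 108 min [580. 103.   6.] max [622. 130.  62.]
side lid [443.  65.  33.] n 762 min [412.  12.   6.] max [491.  84.  62.]
side sauc [439. 293.   4.] n 2084 min [373. 228.   6.] max [503. 361.  18.]
side mug [728. -39.  61.] n 872 min [ 709. -102.    6.] max [782. -28.  93.]
side purp [438. -83.  42.] n 876 min [ 405. -146.    8.] max [493. -69.  59.]
side ket [675. 236. 169.] n 1153 min [626. 216.  92.] max [739. 301. 232.]
```

View pics/crop1.png

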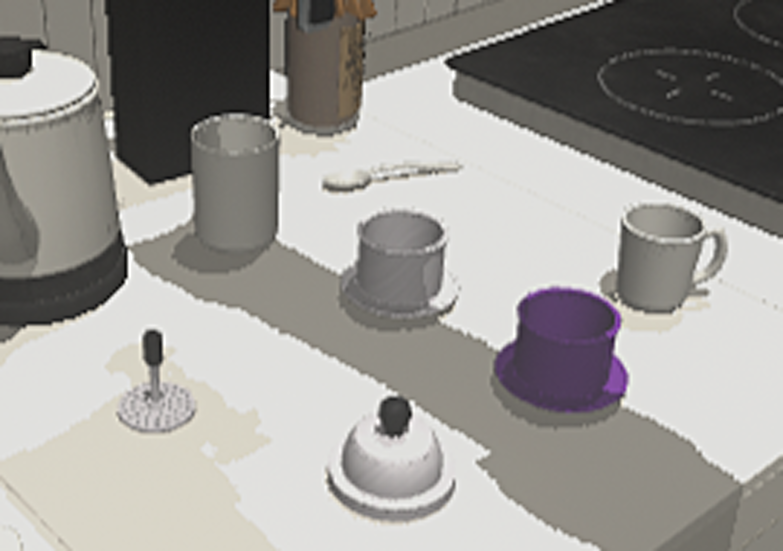

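View pics/wrist0.png

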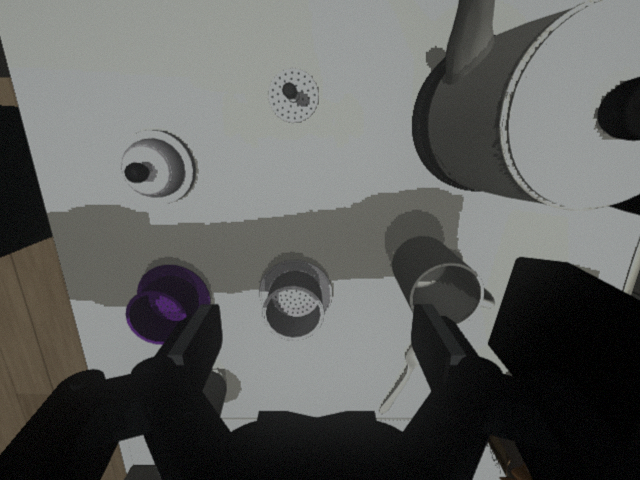

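The crop confirms the choices: low cup with its handle at crop (665,258), grey filter at (402,262), purple lookalike at (570,350), handle-less-looking tall mug at (235,182), press at (155,385) and lid at (393,460). The wrist view shows the press at (293,95), lid (160,165), filter (293,305), and the mug with its handle at (445,295). Next I fit precise circles.

```bash
python3 - <<'E'
from h import *
A={n:cloud(np.load(f"pics/{n}0.npy"),camera_info(n)).reshape(-1,3) for n in["scene","side"]}
W=cloud(np.load("pics/wrist0.npy"),camera_info("wrist")).reshape(-1,3); A["wrist"]=W
for n,W in A.items():
  for k,(x,y,r,z0,z1) in dict(cup=(473,-249,38,60,70),filtrim=(597,-107,38,52,62),filtbrim=(597,-107,50,6,14),press=(600,118,32,2.5,8),grip=(600,118,15,40,66),lid=(450,44,46,5,14),knob=(450,44,16,45,66),saucer=(437,294,75,12,20)).items():
    with np.errstate(all='ignore'): m=(W[:,2]>z0)&(W[:,2]<z1)&(np.hypot(W[:,0]-x,W[:,1]-y)<r)
    p=W[m][:,:2]
    if len(p)<15: continue
    h=cv2.minEnclosingCircle(p.astype(np.float32)); c,rr=circ(p)
    print(n,k,len(p),"fit",c.round(1),rr.round(1),"enc",np.round(h[0],1),round(h[1],1),"zmax",W[m][:,2].max().round(1))
  m=(W[:,2]>15)&(W[:,2]<60)&(np.hypot(W[:,0]-473,W[:,1]+249)<62)&(np.hypot(W[:,0]-473,W[:,1]+249)>36)
  if m.sum(): print(n,"handle",m.sum(),W[m].mean(0).round(1))
  m=(W[:,2]>30)&(np.hypot(W[:,0]-437,W[:,1]-294)<250)&(W[:,1]>150)
  if m.sum():
    q=W[m]; print(n,"near saucer",q[np.hypot(q[:,0]-437,q[:,1]-294).argmin()].round(),q.max(0).round())
for p in[(473,-249,60),(597,-107,60),(600,118,60),(450,44,60),(437,294,150),(437,294,60)]:
  print(p,[y for y in range(-180,180,15) if arm.solve_ik(list(p),[180,0,y]) is not None])
print(arm.current_tool_rot(),arm.current_grip_width())
E
```

```text
scene cup 223 fit [ 474.3 -250.3] 28.5 enc [ 471.4 -251.3] 33.3 zmax 69.8
scene filtrim 193 fit [ 597.5 -107. ] 31.1 enc [ 597.1 -107.6] 34.2 zmax 59.6
scene filtbrim 289 fit [ 598.  -107.5] 38.5 enc [ 596.9 -106.8] 45.8 zmax 13.9
scene press 338 fit [599.1 115.2] 19.0 enc [601.7 117.6] 29.1 zmax 8.0
scene grip 78 fit [598.4 115.3] 4.9 enc [598.4 116. ] 6.9 zmax 62.1
scene lid 425 fit [450.7  43.6] 35.0 enc [450.5  43.4] 39.6 zmax 13.9
scene knob 110 fit [449.5  44.7] 6.6 enc [450.1  44.4] 9.5 zmax 62.1
scene saucer 1949 fit [436.8 295.1] 58.7 enc [437.7 295.4] 66.5 zmax 18.7
scene handle 71 [ 446.9 -283.3   39.7]
scene near saucer [446. 461.  56.] [687. 519. 218.]
side cup 113 fit [ 475.  -250.6] 28.6 enc [ 472.3 -252. ] 34.2 zmax 67.3
side filtrim 118 fit [ 597.5 -106.6] 31.2 enc [ 597.6 -107.2] 34.2 zmax 58.4
side filtbrim 190 fit [ 598.  -107.3] 38.1 enc [ 596.5 -105.6] 45.0 zmax 13.9
side press 205 fit [599.6 115.6] 18.5 enc [599.  116.2] 27.1 zmax 7.8
side grip 59 fit [599.4 115.9] 4.7 enc [599.1 115.9] 6.2 zmax 62.1
side lid 259 fit [451.4  43.7] 34.8 enc [451.4  44.7] 39.9 zm
[... 847 characters left out ...]
, -120, -105, -90, -75, -60, -45, -30, -15, 0, 15, 30, 45, 60, 75, 90, 105, 120, 135, 150, 165]
(600, 118, 60) [-180, -165, -150, -135, -120, -105, -90, -75, -60, -45, -30, -15, 0, 15, 30, 45, 60, 75, 90, 105, 120, 135, 150, 165]
(450, 44, 60) [-180, -165, -150, -135, -120, -105, -90, -75, -60, -45, -30, -15, 0, 15, 30, 45, 60, 75, 90, 105, 120, 135, 150, 165]
(437, 294, 150) [-180, -165, -150, -135, -120, -105, -90, -75, -60, -45, -30, -15, 0, 15, 30, 45, 60, 75, 90, 105, 120, 135, 150, 165]
(437, 294, 60) [-180, -165, -150, -135, -120, -105, -90, -75, -60, -45, -30, -15, 0, 15, 30, 45, 60, 75, 90, 105, 120, 135, 150, 165]
[-1.79925744e+02  6.60656938e-03  9.00039445e+01] 1.0031591229967558
```

Two views agree within 1–2 mm. The cup's handle points towards −130°, so the cup's x axis is at −40° and the tool yaw is 50°. I start with the cup.

```bash
cat >> h.py <<'E'
def say(*a): print(round(arm.current_t(),1),*a)
def rise(z,v=150):
    p=np.array(arm.current_eef_pos()); arm.servo_line([p[0],p[1],z],max_speed=v)
def pick(x,y,z,yaw,hover,double=False):
    arm.goto([x,y,hover],[180,0,yaw]); arm.servo_line([x,y,z],max_speed=120)
    if double:   # first squeeze across, to centre in the other direction
        arm.command_gripper(0.0); arm.command_gripper(1.0)
        rise(z+double); yaw+=90 if yaw<=45 else -90
        arm.goto([x,y,z+double],[180,0,yaw]); arm.servo_line([x,y,z],max_speed=120)
    arm.command_gripper(0.0)
    say("grip",arm.current_grip_width(),arm.current_gripper_force(),arm.current_eef_pos())
def lower(x,y,z_seat,over=3,guard=4,start=25):
    arm.servo_line([x,y,z_seat+start],max_speed=120)
    hit=arm.servo_line([x,y,z_seat-over],max_speed=25,guard=guard)
    say("lowered",hit,arm.current_eef_pos(),"seat",z_seat,arm.current_wrist_force())
E
python3 - <<'E'
from h import *
pick(474,-250.5,21,50,130); rise(200)
say("held",arm.current_grip_width(),arm.current_gripper_force())
arm.goto([437.3,294.8,200],[180,0,90]); say()
im,d=get_image("scene"); cv2.imwrite("pics/s1.png",im[100:440,120:520,::-1])
E
```

```text
2.8 grip 0.6680509368954898 61.68969514643322 [ 474.76317475 -250.93290731   22.15152074]
4.1 held 0.6691245255873146 63.91124236160067
6.1
```

View pics/s1.png

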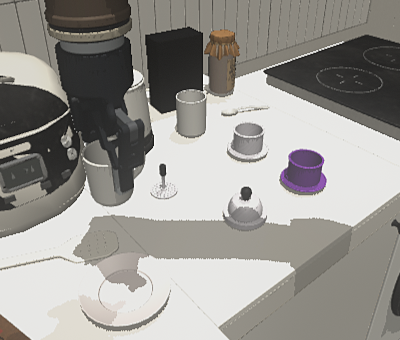

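The cup is held upright above the saucer, at crop (100,170). I lower it.

```bash
python3 - <<'E'
from h import *
lower(437.3,294.8,27,over=3); arm.sleep(.2); arm.command_gripper(1.0); say("open",arm.current_wrist_force())
rise(130); 
arm.goto([437,215,300],[180,0,90]); say(arm.current_eef_pos())
arm.sleep(.3)
for n in["scene","side","wrist"]:
    im,d=get_image(n); W=cloud(d,camera_info(n)).reshape(-1,3); cv2.imwrite(f"pics/{n}2.png",im[...,::-1])
    for k,z0,z1,r in[("cup",66,76,40),("saucer",12,20,78)]:
        m=(W[:,2]>z0)&(W[:,2]<z1)&(np.hypot(W[:,0]-437,W[:,1]-295)<r); p=W[m][:,:2]
        if len(p)>20: say(n,k,len(p),circ(p),cv2.minEnclosingCircle(p.astype(np.float32)),W[m][:,2].max())
E
```

```text
8.4 lowered True [437.17923049 294.81902654  27.11853719] seat 27 [ 0.23580314 -0.06660102  4.61326322]
9.0 open [-0.09148059  0.24213715 -0.53982915]
10.6 [436.42663004 215.17483547 298.33200811]
11.0 scene cup 445 (array([436.97378842, 295.16701438]), np.float64(28.53941050481806)) ((437.6046142578125, 290.4769592285156), 35.074790954589844) 73.97270487841844
11.0 scene saucer 1635 (array([437.20775731, 295.12479319]), np.float64(56.99310597465052)) ((436.6965637207031, 294.9655456542969), 65.8552017211914) 19.977342600663146
11.0 side cup 270 (array([438.1613972 , 295.83699385]), np.float64(28.60395878412676)) ((439.8934631347656, 291.10528564453125), 35.48551940917969) 72.55600519121205
11.0 side saucer 830 (array([438.40860864, 293.85239853]), np.float64(57.2481338113658)) ((437.8542785644531, 295.22076416015625), 66.36080169677734) 19.954592571299447
11.1 wrist cup 649 (array([437.69547658, 293.52651397]), np.float64(28.503238606852495)) ((437.6824951171875, 289.9258117675781), 34.33846664428711) 74.56104690562765
11.1 wrist saucer 4317 (array([436.68162844, 294.39601937]), np.float64(55.08333834102582)) ((436.84466552734375, 294.02044677734375), 65.49818420410156) 19.99695125551419
```

View pics/wrist2.png

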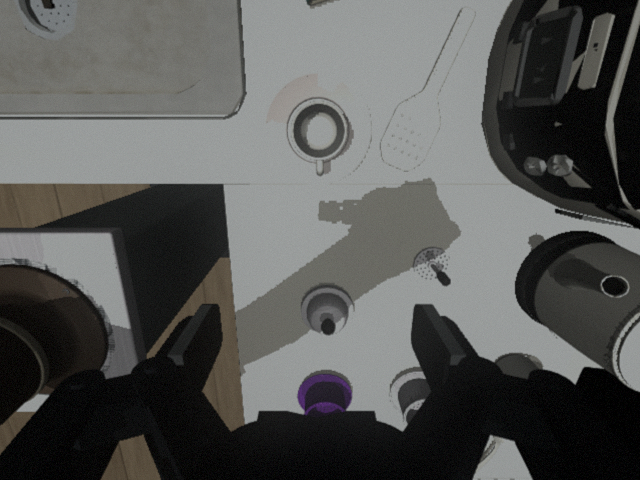

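The cup stands centred on the saucer (wrist pixel (320,130)), at (437.3, 295). Next is the filter.

```bash
python3 - <<'E'
from h import *
pick(597.6,-107.2,21,0,130,double=50); z=arm.current_eef_pos()[2]; rise(180)
say("held",arm.current_grip_width(),arm.current_gripper_force())
arm.goto([437.4,295,180],[180,0,90]); 
lower(437.4,295,z+63,over=3); arm.sleep(.2)
im,d=get_image("scene"); cv2.imwrite("pics/s3.png",im[240:440,130:400,::-1].repeat(2,0).repeat(2,1))
E
```

```text
16.9 grip 0.7217777077794377 65.22065692115575 [ 598.44840714 -107.30034492   22.44425982]
18.1 held 0.722246012725543 65.41047850158066
21.4 lowered True [437.26666073 294.92848325  85.644192  ] seat 85.44425981677341 [-1.10886409 -0.03205553  4.59341717]
```

View pics/s3.png

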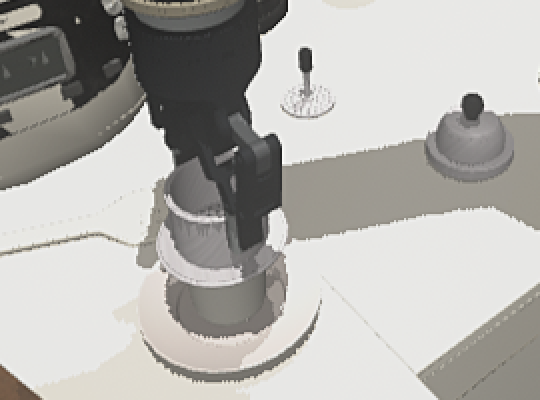

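The filter met the rim at the predicted height (85.6 against 85.4), and it looks level in the crop at (225,250). I release it, measure, and pick the press.

```bash
python3 - <<'E'
from h import *
arm.command_gripper(1.0); rise(200); arm.goto([500,200,250],[180,0,90]); arm.sleep(.2)
for n in["scene","side","wrist"]:
    im,d=get_image(n); W=cloud(d,camera_info(n)).reshape(-1,3)
    for k,z0,z1,r in[("rim",114,124,40),("brim",70,78,50)]:
        m=(W[:,2]>z0)&(W[:,2]<z1)&(np.hypot(W[:,0]-437,W[:,1]-295)<r); p=W[m][:,:2]
        if len(p)>20: say(n,k,len(p),np.round(circ(p)[0],1),circ(p)[1].round(1),np.round(cv2.minEnclosingCircle(p.astype(np.float32))[0],1),W[m][:,2].max().round(1))
    if n=="scene": cv2.imwrite("pics/s4.png",im[260:440,150:400,::-1].repeat(2,0).repeat(2,1))
pick(599.2,115.3,40,0,120,double=32); z=arm.current_eef_pos()[2]; rise(215)
say("held",arm.current_grip_width(),arm.current_gripper_force(),z)
arm.goto([437.3,295,215],[180,0,90]); arm.sleep(.2)
for n in["scene","side"]:
    im,d=get_image(n); cv2.imwrite(f"pics/{n}5.png",im[...,::-1])
im=np.hstack([cv2.imread("pics/scene5.png")[200:420,150:350],cv2.imread("pics/side5.png")[180:400,240:440]])
cv2.imwrite("pics/s5.png",im.repeat(2,0).repeat(2,1))
E
```

```text
23.7 scene rim 608 [435.6 295.7] 31.0 [435.9 295.3] 122.9
23.7 scene brim 1078 [433.4 296.7] 36.0 [436.  295.5] 78.0
23.8 side rim 356 [436.7 296.2] 31.1 [436.8 295.2] 121.4
23.8 side brim 582 [437.2 295.6] 37.9 [436.8 296.2] 78.0
23.8 wrist rim 1799 [436.6 294.3] 31.1 [436.3 294.4] 123.3
23.8 wrist brim 3916 [444.7 293.4] 30.0 [436.3 294.4] 78.0
29.9 grip 0.11826692466458646 58.50042739184573 [599.36038867 115.30247422  40.17042412]
31.2 held 0.11799229836431879 58.47868399112485 40.170424116578396
```

View pics/s5.png

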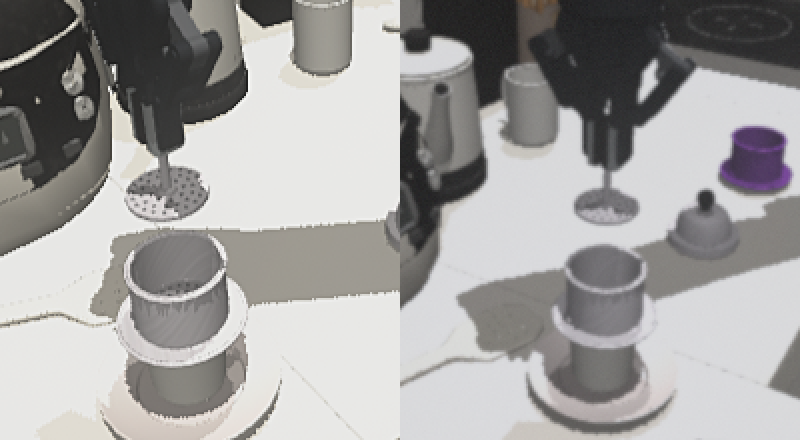

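The press hangs level over the filter in both views, with the filter seated upright at (436.8, 295). I lower the press gently and release with a small opening.

```bash
python3 - <<'E'
from h import *
lower(436.8,295,117.2,over=3,guard=3,start=48)
if abs(arm.current_eef_pos()[2]-117.2)<3:
    arm.sleep(.2); arm.command_gripper(0.22); say(arm.current_gripper_force(),arm.current_wrist_force()); rise(160,60); rise(230)
    arm.goto([500,200,280],[180,0,90]); arm.sleep(.2)
    for n in["scene","side","wrist"]:
        im,d=get_image(n); W=cloud(d,camera_info(n)).reshape(-1,3); cv2.imwrite(f"pics/{n}6.png",im[...,::-1])
        for k,z0,z1,r in[("rim",114,124,40),("grip",126,146,15)]:
            m=(W[:,2]>z0)&(W[:,2]<z1)&(np.hypot(W[:,0]-437,W[:,1]-295)<r)&((np.hypot(W[:,0]-437,W[:,1]-295)>20)|(k=="grip")); p=W[m][:,:2]
            if len(p)>20: say(n,k,len(p),np.round(circ(p)[0],1),circ(p)[1].round(1),np.round(cv2.minEnclosingCircle(p.astype(np.float32))[0],1),W[m][:,2].max().round(1))
        for k,z0,z1,r in[("lid",5,14,46),("knob",45,66,16)]:
            m=(W[:,2]>z0)&(W[:,2]<z1)&(np.hypot(W[:,0]-450,W[:,1]-44)<r); p=W[m][:,:2]
            if len(p)>20: say(n,k,len(p),np.round(circ(p)[0],1),np.round(cv2.minEnclosingCircle(p.astype(np.float32))[0],1))
im=np.hstack([cv2.imread("pics/scene6.png")[220:420,150:350],cv2.imread("pics/side6.png")[200:400,240:440]])
cv2.imwrite("pics/s6.png",im.repeat(2,0).repeat(2,1))
E
```

```text
34.8 lowered True [436.95995794 295.07713052 117.20128357] seat 117.2 [0.67131949 0.2712085  5.43741988]
35.2 0.0 [0.77254406 0.26460959 0.10238146]
37.5 scene rim 591 [435.6 295.7] 31.0 [436.4 295.9] 122.5
37.5 scene grip 109 [435.1 295.2] 4.7 [435.  295.6] 140.0
37.5 scene lid 417 [450.4  43.8] [449.8  43.7]
37.5 scene knob 111 [449.5  44.6] [450.6  44. ]
37.6 side rim 334 [436.7 296.1] 31.1 [437.1 295.6] 122.4
37.6 side grip 60 [436.3 296.2] 4.4 [436.4 296.2] 139.5
37.6 side lid 254 [451.4  44.1] [450.4  44.9]
37.6 side knob 66 [450.7  45.8] [450.7  45.5]
37.6 wrist rim 1437 [436.6 294.3] 31.2 [435.9 294.3] 123.3
37.6 wrist grip 227 [436.8 293.6] 4.5 [436.2 293.7] 140.9
37.6 wrist lid 668 [451.6  42.5] [451.5  42. ]
```

View pics/s6.png

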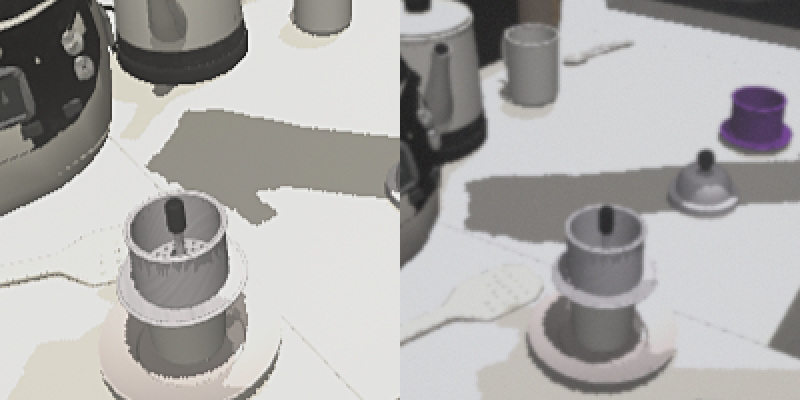

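The press stands flat: its grip top reads ~140 mm against 138, and it is centred in both views. For the lid I centre it with two squeezes, then compare it in hand with the filter through the same cameras, because the fit clearance is only 2 mm.

```bash
python3 - <<'E'
from h import *
arm.command_gripper(1.0)
pick(450.6,44.3,40,0,120,double=32); z=arm.current_eef_pos()[2]; rise(235)
say("held",arm.current_grip_width(),arm.current_gripper_force(),z)
arm.goto([436.6,295.2,215],[180,0,90]); arm.sleep(.3)
p=np.array(arm.current_eef_pos()); say(p); zl=p[2]-z
for n in["scene","side"]:
    im,d=get_image(n); W=cloud(d,camera_info(n)).reshape(-1,3); cv2.imwrite(f"pics/{n}7.png",im[...,::-1])
    for k,z0,z1 in[("rim",114,124),("lid",zl-3,zl+5),("lid2",zl,zl+12)]:
        m=(W[:,2]>z0)&(W[:,2]<z1)&(np.hypot(W[:,0]-437,W[:,1]-295)<46)&(np.hypot(W[:,0]-437,W[:,1]-295)>20); q=W[m][:,:2]
        if len(q)>20: say(n,k,len(q),np.round(circ(q)[0],1),circ(q)[1].round(1),np.round(cv2.minEnclosingCircle(q.astype(np.float32))[0],1))
im=np.hstack([cv2.imread("pics/scene7.png")[200:420,150:350],cv2.imread("pics/side7.png")[180:400,240:440]])
cv2.imwrite("pics/s7.png",im.repeat(2,0).repeat(2,1))
E
```

```text
44.2 grip 0.19294675437544923 58.40602064236009 [450.79792823  44.22707551  40.44042158]
45.7 held 0.19181703327783278 58.54314962620265 40.44042157693535
47.0 [437.20997314 294.16986157 215.1626418 ]
47.0 scene rim 535 [435.5 295.7] 31.0 [435.7 295.2]
47.0 scene lid 193 [436.7 294.6] 38.8 [427.8 299.1]
47.0 scene lid2 952 [434.7 295.5] 35.3 [435.6 294.9]
47.1 side rim 334 [436.9 296.2] 31.1 [436.6 295.5]
47.1 side lid 143 [437.4 294.7] 38.8 [433.2 301.4]
47.1 side lid2 573 [436.2 296.9] 35.2 [436.3 296.1]
```

View pics/s7.png

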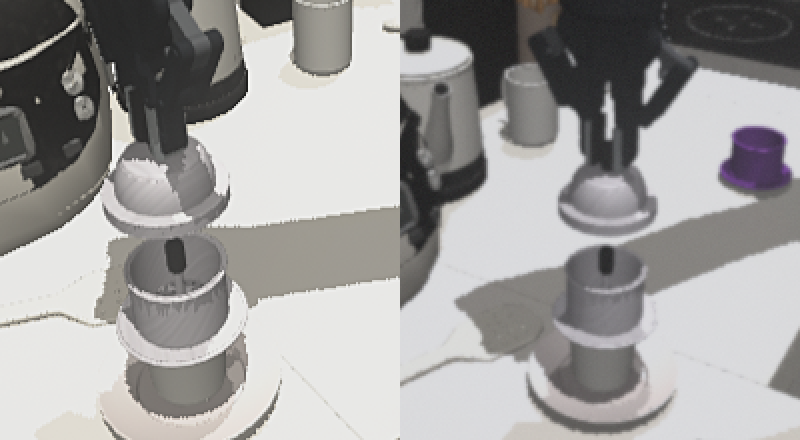

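The lid fit (r 38.8 against 39) puts it at the TCP within 0.5 mm. The filter rim fit mixes inner and outer wall, so I refine it from the near outer wall with the known radius of 32 mm.

```bash
python3 - <<'E'
from h import *
from scipy.optimize import least_squares
p=np.array(arm.current_eef_pos()); zl=p[2]-40.44; say(p)
for n in["scene","side"]:
    c=camera_info(n); cam=-np.array(c["R"]).T@np.array(c["t"]); im,d=get_image(n); W=cloud(d,c).reshape(-1,3)
    e=(cam[:2]-[437,295]); e/=np.hypot(*e)
    for k,z0,z1,r in[("filter",82,108,32),("lid",zl+1,zl+5,39),("brim",73,75,44.5)]:
        o=W[:,:2]-[437,295]
        m=(W[:,2]>z0)&(W[:,2]<z1)&(np.hypot(*o.T)<r+5)&(np.hypot(*o.T)>r-6)&(o@e>3); q=W[m][:,:2]
        if len(q)>10:
            s=least_squares(lambda x:np.hypot(*(q-x).T)-r,[437,295],loss="soft_l1"); say(n,k,len(q),s.x.round(2),np.abs(s.fun).mean().round(2))
E
```

```text
47.1 [436.94591385 294.61431144 215.12805499]
47.1 scene filter 689 [436.96 295.  ] 0.48
47.1 scene lid 165 [436.45 295.1 ] 0.44
47.1 scene brim 195 [439.79 292.86] 1.98
47.2 side filter 494 [437.6  294.68] 0.6
47.2 side lid 116 [437.14 294.9 ] 0.6
47.2 side brim 158 [438.76 292.16] 1.86
```

The filter is at (437.3, 294.85) and the lid matches the TCP. I lower the lid.

```bash
python3 - <<'E'
from h import *
arm.servo_line([437.3,294.9,175],max_speed=60); arm.sleep(.3); say(arm.current_eef_pos())
lower(437.3,294.9,152.4,over=2.5,guard=4,start=18)
if abs(arm.current_eef_pos()[2]-152.4)<2:
    arm.sleep(.2); arm.command_gripper(0.45); say(arm.current_gripper_force(),arm.current_wrist_force()); rise(175,50); rise(240)
    arm.goto([520,150,280],[180,0,90]); arm.sleep(.3)
for n in["scene","side"]:
    im,d=get_image(n); W=cloud(d,camera_info(n)).reshape(-1,3); cv2.imwrite(f"pics/{n}8.png",im[...,::-1])
    m=(W[:,2]>150)&(W[:,2]<200)&(np.hypot(W[:,0]-437,W[:,1]-295)<16); print(n,W[m].mean(0).round(1),W[m][:,2].max())
im=np.hstack([cv2.imread("pics/scene8.png")[200:420,150:350],cv2.imread("pics/side8.png")[180:400,240:440]])
cv2.imwrite("pics/s8.png",im.repeat(2,0).repeat(2,1)); say()
E
```

```text
48.3 [437.43936542 294.97040863 175.26534475]
49.2 lowered True [437.36207144 295.09011809 152.75079414] seat 152.4 [ 0.10338934 -0.56315796  5.00890217]
49.8 0.0 [0.04459059 0.39978074 0.88974572]
scene [432.2 297.2 163.5] 173.71878026655423
side [434.8 299.9 164.3] 173.05234907384252
52.1
```

View pics/s8.png

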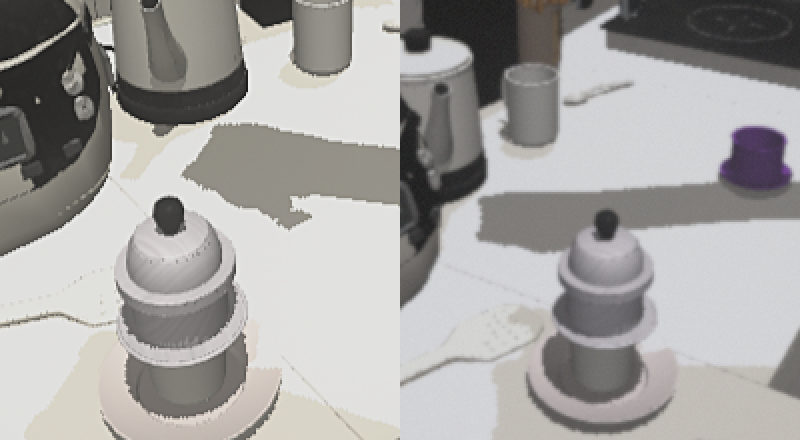

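The lid is home: its knob top reads 173 mm against 172, and the stack is straight in both views with the gripper clear.

```bash
python3 -c "
from bench import arm
print(arm.hand_in())"
```

```text
the job is handed in; nothing more can be done
None
```

The drip-coffee set is stacked on the saucer in order (cup, filter, press, lid), released and standing straight, and I handed it in at about 52 s; no verdict came back.

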